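# Tip a storage case out of its packed rack and square it in the reader

## Task

Take the case with the round port on its front out of the packed row: the shelf leaves no room to lift it straight up, so tip it out toward you by its top until it leans well out on its bottom front edge in the rack, then take hold of it and draw it out. Stand it upright on the reader's deck, port side toward you, push it square and flush against both the end stop and the side fence, and let go. Leave the other cases standing in the rack and the things round about where they are.

Things in the scene. Friction and masses are not known exactly. Their poses are not given: they have to be found in the camera images.
- port_case: CASE TO LOAD: white plastic box 46 wide (y) x 100 deep (x) x 140 high (z) mm, smooth, 0.22 to 0.42 kg; the only one with a round dark port (33 mm across, 58 up) on its front; in any of the three inner places of a row of five. Origin: centre of its underside; x from front to back, z up. A few N at its top rear edge tip it; its sprung neighbours' friction then holds it where left, up to about 35 degrees
- card_case_a: one of four cases to leave standing in the rack; the same size, frame and material as the port case, but with a rectangular card frame on the front
- card_case_b: one of four cases to leave standing in the rack; the same size, frame and material as the port case, but with a rectangular card frame on the front
- card_case_c: one of four cases to leave standing in the rack; the same size, frame and material as the port case, but with a rectangular card frame on the front
- card_case_d: one of four cases to leave standing in the rack; the same size, frame and material as the port case, but with a rectangular card frame on the front
- rack: fixed rack with a shelf over it. Origin on the bench; x from front to back, y along the row. Cases touch side by side on its floor (z = 8 mm), centred on x = 0: fronts at x = -50, backs at 50, tops at z = 148 mm. Front lip at x = -57 to -52, 18 mm high: a tipped case's bottom front edge bears on it. Backrest at x = 54 to 58, only 60 high; above it the backs are free, 80 mm of room behind
- shelf_edge (a point): middle of the shelf board's lower front edge: (61, 0, 255) mm in the rack's frame, axes parallel. The board is 18 thick, spans y -225 to 225 and x 61 to 201, on side panels at y = -212 and 212 (x 65 to 185). Books and glass on it reach z = 355. It hides the cases' back edges from straight above; under it there is room for a slanted gripper
- follower (a joint): sprung, damped plate (108 mm high) at the row's left (+y) end, pressing the row with about 3.5 N against a fixed end wall (110 high) on the right; value in m, 0 with all five cases in, about 0.047 once a case is out and the row has closed up (it may also stick and leave the gap open; either is all right)
- reader: fixed reader. Origin on the bench; x away from the robot. Deck top z = 12 mm, x -100 to 60, y -70 to 80. Steel end stop: face at x = 60, y -53 to 53, up to z = 100, housing as high behind it. Side fence on the right: face at y = -50, x -62 to 60, up to z = 52. Seated, the case's back is on the stop and its right (-y) side on the fence: its origin at (10, -27, 12) mm, axes parallel to the reader's
- datum_corner (a point): inner corner of the reader's end stop and side fence, at deck height: (60, -50, 12) mm in the reader's frame, axes parallel to it
- heel_corner (a point): bottom corner of the port case at its back right: (50, -23, 0) mm in the case's frame
- toe_corner (a point): bottom corner of the port case at its front right: (-50, -23, 0) mm in the case's frame
- foot_edge (a point): middle of the port case's bottom front edge: (-50, 0, 0) mm in the case's frame
- top_front (a point): middle of the port case's top front edge: (-50, 0, 140) mm in the case's frame
- jar: bystander: clear jar with a white cap, 48 mm across, 89 high, left of the rack; origin under its centre
- vial: bystander: glass vial with a white cap, 22 mm across, 52 high, between rack and reader; origin under its centre
- felt_pen: bystander: marker lying on the bench in front, 106 long (along its y), 12 thick; origin under its middle
- plug: bystander: cork-brown round wooden plug lying in front of the rack, 58 long (along its y), 30 across; origin under its middle
- flange: bystander: flat steel disc, 40 mm across, 6 thick, lying in front of the rack; origin under its centre
- small_box: bystander: clear yellowish specimen box, 41 x 46 x 20 mm, right behind the reader; origin under its centre
- driver: bystander: screwdriver with a blue handle, 188 long (along its y), 23 thick, in front at the left; origin under its middle
There are look-alikes about, which are no part of the job. Leave any pink look-alike of the port_case alone.

How it is judged:
On the way:
1. the port case is tipped out toward the front by 17 degrees (0.30 rad) or more, its bottom front edge still in the rack (angle between port_case's own z axis and vertical above 0.3 rad and x of top_front in the frame of rack below -0.08 m and z of foot_edge in the frame of rack below 0.03 m and x of foot_edge in the frame of rack between -0.065 and -0.01 m), for 0.2 s.
At the end, for the whole second after the job is handed in: The port case stands at rest on the deck, upright within 0.04 rad, back to the end stop: its back right corner within 3 mm of both stop and fence, its front right corner within 3 mm of the fence; the other four stand in the rack (tilt under 0.15 rad, within 20 mm of their line) (x of heel_corner in the frame of datum_corner between -0.003 and 0.003 m and y of heel_corner in the frame of datum_corner between -0.003 and 0.003 m and y of toe_corner in the frame of datum_corner between -0.003 and 0.003 m and z of heel_corner in the frame of datum_corner below 0.003 m and angle between port_case's own z axis and vertical below 0.04 rad and linear speed of port_case below 0.01 m/s and angle between each of card_case_a, card_case_b, card_case_c, card_case_d's own z axis and vertical below 0.15 rad and z of each of card_case_a, card_case_b, card_case_c, card_case_d in the frame of rack below 0.02 m and x of card_case_a in the frame of rack between -0.02 and 0.02 m and x of card_case_b in the frame of rack between -0.02 and 0.02 m and x of card_case_c in the frame of rack between -0.02 and 0.02 m and x of card_case_d in the frame of rack between -0.02 and 0.02 m); the robot touches nothing.
It fails at once if another case is tipped over by more than 0.35 rad or lifted 40 mm (angle between any of card_case_a, card_case_b, card_case_c, card_case_d's own z axis and vertical above 0.35 rad or z of any of card_case_a, card_case_b, card_case_c, card_case_d in the frame of rack above 0.048 m).
It fails at once if a bystander is moved more than 40 mm (distance of any of jar, vial, felt_pen, plug, flange, small_box, driver from where it was at the start of the episode above 0.04 m).
It also fails if it takes over 67 s, if anything falls off the work surface, if the arm or the gripper's body presses on something with over 40 N, if the wrist force passes 120 N, or if a joint passes its speed limit or range.

## Robot

A 6-joint arm with a two-finger parallel gripper is mounted at the origin on a cart in front of the work surface, level with it; the furniture and walls round the work are solid. World frame = base frame: x ahead of the robot, y to its left, z up, the work surface at z = 0. Lengths are in m, angles in rad, forces in N, time in s.
With the tool pointing down it reaches from about 0.35 to 0.975 m from the base axis. Payload 7.1 kg.
Tool frame: the origin (TCP) lies midway between the tips of the shut fingers; the grasp point (between the pads) lies 19 mm behind it; z points along the fingers, y is the line along which they close (so a half turn about z gives the same grasp; the last joint's range is limited). The gripper opens to 88 mm and grips with 3 to 60 N. Pads are 20 mm wide; open, the fingers measure 115 mm over their backs; the gripper's body (75 mm by 178 mm) begins 61 mm behind the grasp point.
Start: joints at [1.151, 0.423, 1.63, -0, 1.089, -0.019], TCP at [0.244, 0.575, 0.223] pointing down, gripper open.
Joint ranges: [-3, 3], [-0.9, 2.11], [0.09, 2.58], [-1.31, 4.45], [0.11, 2.69], [-2.54, 2.54]. Speed limits (rad/s): [2.39, 2.39, 3.01, 3.14, 3.14, 3.14].

## Interface

Orientations are given as a unit quaternion [w, x, y, z].
In Python, from station import move_pose, movel, movej, command_gripper, wait, inverse_kinematics, read_camera, camera_info, MotionError, job_done, get_time, get_joint_pos, get_qvel, get_effort, get_tcp_pos, get_ee_rot, get_ft_force, get_ft_torque, get_grip_width, get_finger_force gives the robot as it stands. Calls block until the motion is done:
- move_pose(position, orientation): joint-space move of the TCP to a pose.
- movel(position, frame=None, v=0.15, until_force=None): straight line of the TCP; frame=None keeps the orientation; v is the mean speed in m/s. With until_force (N) it stops when the force on the tool has changed by that much, and returns True; else False.
- movej(angles): joint-space move.
- command_gripper(opening): opening from 0.0 (shut) to 1.0 (fully open); the grip force is fixed at half the most; returns when the fingers have stopped.
- wait(seconds).
- inverse_kinematics(position, orientation): joint angles nearest the present ones, or None.
- read_camera(name): name is "scene" or "top" or "wrist"; returns the picture (480x640x3 uint8, red, green, blue); there is no depth.
- camera_info(name): a dict with "intrinsics" (3x3 intrinsics, pixels), "T" (4x4, takes a point from camera to world coordinates); the wrist camera has in their place "tool_from_camera" (4x4, takes a point from camera to tool coordinates, whose origin is the TCP and whose axes are the flange's). Camera axes: x right, y up, looking along -z (the intrinsics and any distortion apply to the point x, -y, -z); pixel columns grow to the right and rows downward; lengths in m; the calibration is good to about 2 mm. A picture is of the moment at which its call begins: read the wrist's pose just before it. camera_info takes no time and is no camera call.
A pose or a line that the arm cannot do raises MotionError and nothing moves.
- job_done(): hands the job in; it is judged then, once.
Readings, each from a call of its own:
- get_time(): time.
- get_joint_pos(): joint angles.
- get_qvel(): joint speeds.
- get_effort(): joint torques, N m.
- get_tcp_pos(): TCP position.
- get_ee_rot(): TCP orientation.
- get_ft_force(): force on the tool from outside, world axes, zero at the start.
- get_ft_torque(): the same for the moment, N m.
- get_grip_width(): opening from 0.0 (shut) to 1.0 (fully open).
- get_finger_force(): force on a finger pad.
Only numpy, scipy, OpenCV 4.12 (cv2) and the standard library are available. Lean on these libraries where they do the work, as an engineer would, in place of code of your own. Each camera call takes 0.05 s, during which the arm holds its last target. There are 200 camera calls.

## Working session

There is one attempt and no reset: what is moved stays moved. The work goes in short steps, each a Python script; the robot and the scene stay as the last script left them, time stands still between calls to the robot, and variables do not carry over. Pictures are saved under pics/ and viewed, at most 10 in all, crops included, and the job is handed in when it is done.

```bash
ls; mkdir -p pics; python3 - <<'E'
from station import *
import cv2, numpy as np
np.set_printoptions(precision=4,suppress=True)
for n in ("scene","top"):
    cv2.imwrite(f"pics/{n}0.png",read_camera(n)[:,:,::-1]); print(n,camera_info(n))
print(camera_info("wrist"),get_ee_rot(),get_time())
E
```

```text
pics
scene {'intrinsics': array([[593.3312,   0.    , 325.7051],
       [  0.    , 593.3312, 246.3028],
       [  0.    ,   0.    ,   1.    ]]), 'T': array([[ 0.4303,  0.4672, -0.7724, -0.8049],
       [-0.9024,  0.2444, -0.3549, -0.6596],
       [ 0.023 ,  0.8497,  0.5268,  1.1138],
       [ 0.    ,  0.    ,  0.    ,  1.    ]])}
top {'intrinsics': array([[504.6067,   0.    , 325.5887],
       [  0.    , 504.6067, 241.3747],
       [  0.    ,   0.    ,   1.    ]]), 'T': array([[ 0.3777,  0.7144, -0.5891, -0.1388],
       [-0.9258,  0.304 , -0.2248, -0.2954],
       [ 0.0185,  0.6302,  0.7762,  1.1335],
       [ 0.    ,  0.    ,  0.    ,  1.    ]])}
{'intrinsics': array([[332.4684,   0.    , 319.5265],
       [  0.    , 332.4684, 238.6077],
       [  0.    ,   0.    ,   1.    ]]), 'tool_from_camera': array([[ 0.0003,  0.9589,  0.2838,  0.0762],
       [ 1.    , -0.0005,  0.0006,  0.0011],
       [ 0.0007,  0.2838, -0.9589, -0.1619],
       [ 0.    ,  0.    ,  0.    ,  1.    ]])} [-0.0001  0.1991  0.98   -0.0007] 0.1
```

View pics/scene0.png

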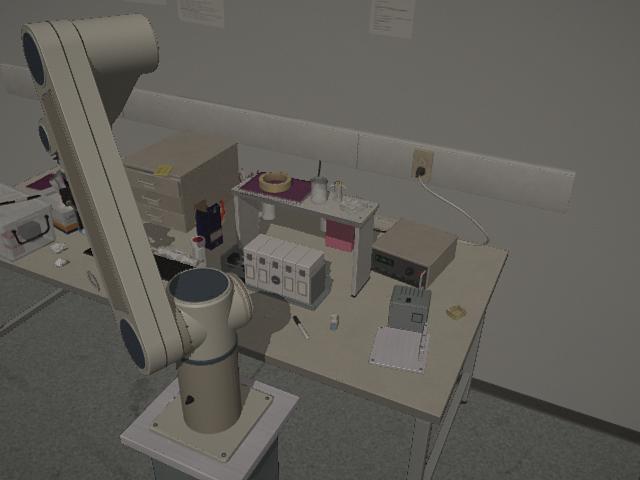

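View pics/top0.png

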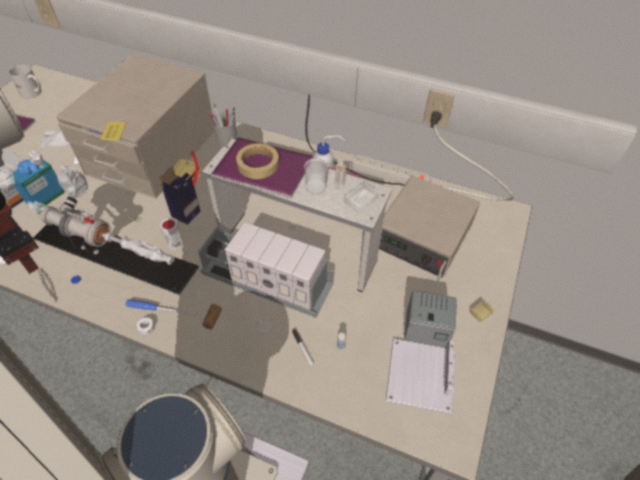

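The scene view shows five white cases at about (285,265), with a dark round port near (276,280). A pink box, the look-alike, sits under the shelf at (340,235). The top view shows the row at (275,265), the port near (267,283), and the reader at (425,345) with its deck toward the robot. I'll enlarge the row and the reader.

```bash
python3 - <<'E'
import cv2, numpy as np
s=cv2.imread("pics/scene0.png");t=cv2.imread("pics/top0.png")
a=cv2.resize(t[210:320,190:350],(800,550),interpolation=cv2.INTER_CUBIC)
b=cv2.resize(t[280:420,370:500],(520,560),interpolation=cv2.INTER_CUBIC)
c=cv2.resize(s[225:315,230:340],(400,327),interpolation=cv2.INTER_CUBIC)
cv2.imwrite("pics/a.png",a)
o=np.zeros((560,800,3),np.uint8);o[:,:520]=b;o[:200,520:800]=cv2.resize(c,(280,200));cv2.imwrite("pics/b.png",np.clip(o*1.3,0,255).astype(np.uint8))
E
```

```text
(no output)
```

View pics/a.png

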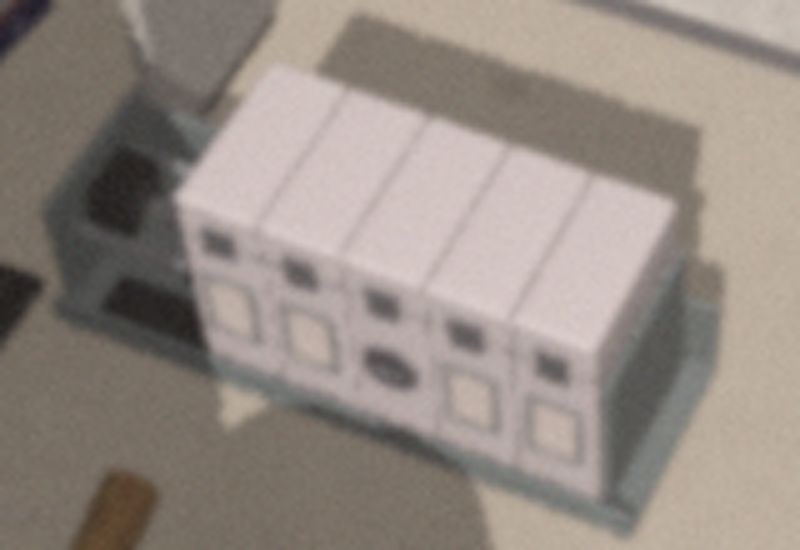

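View pics/b.png

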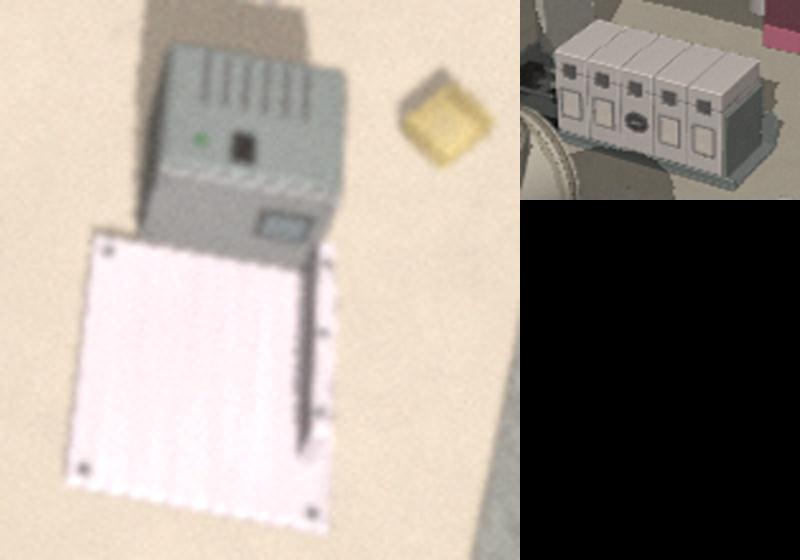

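The port case is the middle of the five: its port is at top-view (268,283), and the other four have rectangular card frames. The pink box under the shelf is the look-alike, so I'll leave it alone. I can read the row-top corners and the deck corners from these crops, so I'll project them to planes.

```bash
cat > h.py <<'E'
from station import *
import cv2, numpy as np
from scipy.spatial.transform import Rotation as R
np.set_printoptions(precision=4,suppress=True)
def ray(uv,K,T,z):
    u,v=uv; d=T[:3,:3]@np.array([(u-K[0,2])/K[0,0],-(v-K[1,2])/K[1,1],-1]); o=T[:3,3]
    return o+d*(z-o[2])/d[2]
def top(uv,z,n="top"):
    c=camera_info(n); return ray(uv,c["intrinsics"],c["T"],z)
def wristT():
    q=get_ee_rot(); M=np.eye(4); M[:3,:3]=R.from_quat([*q[1:],q[0]]).as_matrix(); M[:3,3]=get_tcp_pos()
    return M@camera_info("wrist")["tool_from_camera"]
def q(M):
    x=R.from_matrix(M).as_quat(); return [x[3],x[0],x[1],x[2]]
E
python3 - <<'E'
from h import *
P=lambda u,v:(190+u/5,210+v/5)
c=[top(P(*p),.148) for p in((180,200),(600,350),(675,205),(275,68))]
print(np.array(c)); 
a=c[1]-c[0]; b=c[2]-c[3]; e=c[3]-c[0]; f=c[2]-c[1]
for w in(a,b,e,f): print(np.linalg.norm(w),np.degrees(np.arctan2(w[1],w[0])))
print("port",top((190+388/5,210+368/5),.066))
Q=lambda u,v:(370+u/4,280+v/4)
d=[top(Q(*p),z) for p,z in(((68,485),.012),((325,530),.012),((97,235),.012),((160,165),.1),((335,190),.1),((142,235),.012),((305,268),.012),((303,452),.012),((305,265),.012))]
print(np.array(d))
for i,j in((0,1),(0,2),(3,4),(5,6),(7,8)):
    w=d[j]-d[i];print(i,j,np.linalg.norm(w),np.degrees(np.arctan2(w[1],w[0])))
for n,uv in(("plug",(212,316)),("pen",(302,346)),("vial",(342,338)),("flange",(265,326)),("driver",(150,304)),("jar",(170,240))): print(n,top(uv,.01))
# scene check
S=camera_info("scene")
E
```

```text
[[ 0.4874  0.2061  0.148 ]
 [ 0.4856 -0.0204  0.148 ]
 [ 0.5801 -0.0202  0.148 ]
 [ 0.5824  0.2038  0.148 ]]
0.22659912731056928 -90.44049275972063
0.2239735424402141 -90.58153557043376
0.09505990658296594 -1.4275331996776224
0.09449962750037179 0.15899654598881954
port [0.4853 0.0974 0.066 ]
[[ 0.332  -0.2771  0.012 ]
 [ 0.363  -0.4192  0.012 ]
 [ 0.4908 -0.245   0.012 ]
 [ 0.4996 -0.2695  0.1   ]
 [ 0.5232 -0.3685  0.1   ]
 [ 0.5016 -0.2709  0.012 ]
 [ 0.5187 -0.3701  0.012 ]
 [ 0.403  -0.3969  0.012 ]
 [ 0.5207 -0.3696  0.012 ]]
0 1 0.14544603017471286 -77.68778281794329
0 2 0.1620411417599078 11.426591332426
3 4 0.10174999952755612 -76.59560633683009
5 6 0.1006542256725234 -80.21337255499073
7 8 0.12086678419695877 13.04633766907793
plug [0.3736 0.204  0.01  ]
pen [ 0.3851 -0.0416  0.01  ]
vial [ 0.4435 -0.1243  0.01  ]
flange [0.3999 0.0668 0.01  ]
driver [0.3428 0.3692 0.01  ]
jar [0.5446 0.4407 0.01  ]
```

```bash
python3 - <<'E'
from h import *
M=np.array([[-1,0,0],[0,1,0],[0,0,-1.]])
movel([.25,.56,.33],v=.25)
def look(p,yaw,name):
    move_pose(p,q(R.from_euler('z',yaw).as_matrix()@M)); wait(.2)
    np.save(f"pics/{name}.npy",wristT()); cv2.imwrite(f"pics/{name}.png",read_camera("wrist")[:,:,::-1])
look([.42,.095,.32],0,"wr")
print(get_time())
look([.38,-.31,.34],np.radians(12.3),"wd")
print(get_time())
E
```

```text
2.7333
4.4917
```

View pics/wr.png

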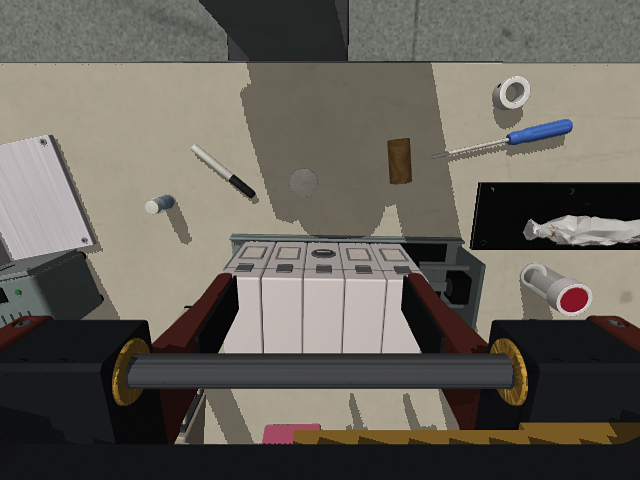

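View pics/wd.png

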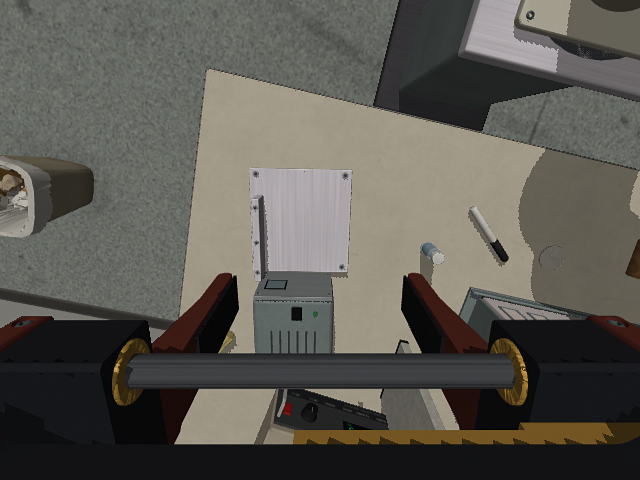

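The wrist view of the row shows the seams at u≈262, 303, 344 and 384, with the port case between 303 and 344 and its top front edge at v≈277. The wrist view of the reader shows deck corners at (249,169), (351,170) and (348,272), the fence's inner edge at u≈264, and the stop's top front edge at v≈299. I'll refine these with intensity profiles.

```bash
python3 - <<'E'
from h import *
K=camera_info("wrist")["intrinsics"]
g={n:cv2.imread(f"pics/{n}.png",0).astype(float) for n in("wr","wd")}
T={n:np.load(f"pics/{n}.npy") for n in g}
def prof(n,ax,c,lo,hi,thr=18):   # ax 'u': vary u at v=c
    p=(g[n][c-2:c+3,lo:hi].mean(0) if ax=='u' else g[n][lo:hi,c-2:c+3].mean(1))
    d=np.diff(p); return [(lo+i+.5+.5,round(d[i])) for i in range(1,len(d)-1) if abs(d[i])>thr and abs(d[i])>=abs(d[i-1]) and abs(d[i])>=abs(d[i+1])]
print("row seams"); 
for v in(290,330): print(v,prof("wr",'u',v,240,400,12))
for u in(283,315,335,362): print(u,prof("wr",'v',u,238,300,8))
print("deck")
for v in(185,210,240,265): print(v,prof("wd",'u',v,240,365))
for u in(275,290,320,340): print(u,prof("wd",'v',u,160,305,10))
E
```

```text
row seams
290 [(262.0, 140), (302.0, -42), (304.0, 77), (345.0, 89), (387.0, 90)]
330 [(263.0, 107), (303.0, 59), (342.0, -42), (344.0, 54), (382.0, -35), (384.0, 69)]
283 [(242.0, 118), (247.0, -47), (258.0, -55), (260.0, 27), (264.0, -75), (271.0, 59), (273.0, 47), (278.0, 55), (280.0, -16)]
315 [(241.0, -64), (243.0, 68), (250.0, -63), (252.0, -21), (257.0, 38), (264.0, -14), (266.0, -16), (268.0, -16), (270.0, 19), (273.0, 22), (278.0, 39)]
335 [(243.0, 101), (252.0, -25), (256.0, 41), (269.0, -40), (279.0, 46), (281.0, -15)]
362 [(243.0, 98), (248.0, -44), (259.0, -49), (261.0, 31), (265.0, -66), (267.0, -32), (272.0, 46), (274.0, 68), (279.0, 45)]
deck
185 [(250.0, 37), (351.0, -80)]
210 [(250.0, -21), (254.0, -27), (256.0, 36), (259.0, -86), (265.0, 41), (350.0, -77)]
240 [(252.0, 27), (254.0, -19), (257.0, 18), (260.0, -95), (265.0, 26), (267.0, 40), (349.0, -55)]
265 [(253.0, 24), (261.0, -78), (265.0, 38), (268.0, 56), (339.0, -32), (344.0, 35), (348.0, -24)]
275 [(169.0, 23), (271.0, -83), (280.0, -48), (288.0, -70), (296.0, 25), (300.0, -54)]
290 [(169.0, 58), (271.0, -74), (297.0, 32), (300.0, -35)]
320 [(169.0, 19), (272.0, -72), (297.0, 50), (301.0, -59)]
340 [(170.0, 45), (264.0, -22), (266.0, -31), (268.0, 33), (272.0, -87), (277.0, 35)]
```

```bash
python3 - <<'E'
from h import *
K=camera_info("wrist")["intrinsics"]
T={n:np.load(f"pics/{n}.npy") for n in("wr","wd")}
r=lambda n,u,v,z: ray((u,v),K,T[n],z)
print("row top front edge",[r("wr",u,v,.148)[:2] for u,v in((283,278),(315,278),(335,279),(362,279))])
for (a,b) in((262,263),(303,303),(345,343.3),(387,383.6)):
    A,B=r("wr",a,290,.148),r("wr",b,330,.148); print("seam",A[:2],B[:2],np.degrees(np.arctan2(*(B-A)[1::-1])))
def line(ps):
    ps=np.array(ps)[:,:2]; c=ps.mean(0); d=np.linalg.svd(ps-c)[2][0]; return c,d
def rep(n,ps):
    c,d=line(ps); a=np.degrees(np.arctan2(d[1],d[0])); print(n,c,a); return c,a
L=rep("deck left",[r("wd",u,v,.012) for u,v in((351,185),(350,210),(349,240),(348,265))])
F=rep("deck front",[r("wd",u,169.2+(u-275)/90,.012) for u in(275,290,320,340)])
St=rep("stop base/deck",[r("wd",u,v,.012) for u,v in((275,271),(290,271),(320,272))])
S2=rep("stop top edge",[r("wd",u,v,.1) for u,v in((275,296),(290,297),(320,297.5))])
Fe=rep("fence base",[r("wd",u,v,.012) for u,v in((265,210),(266.5,240),(268,265))])
F2=rep("fence top inner",[r("wd",u,v,.052) for u,v in((259,210),(260,240),(261,265))])
for yaw in (11.5,12.3,13):
    y=np.radians(yaw); ex=np.array([np.cos(y),np.sin(y)]); ey=np.array([-ex[1],ex[0]])
    # reader origin projections
    print(yaw,"ox:",[float(round(c@ex-o,4)) for (c,_),o in((F,-.1),(St,.06),(S2,.06))],"oy:",[float(round(c@ey-o,4)) for (c,_),o in((L,.08),(Fe,-.05),(F2,-.05))])
E
```

```text
row top front edge [array([0.4875, 0.0561]), array([0.4874, 0.0908]), array([0.4886, 0.1125]), array([0.4885, 0.1418])]
seam [0.5017 0.0326] [0.5516 0.0313] -1.4295472820225186
seam [0.5017 0.0776] [0.5515 0.0769] -0.7381732423303382
seam [0.5016 0.1237] [0.5514 0.1229] -0.9153623230026479
seam [0.5015 0.1697] [0.5513 0.1688] -1.0924884898870377
deck left [ 0.4182 -0.2548] 11.808886304703622
deck front [ 0.3501 -0.336 ] 101.78097326378476
stop base/deck [ 0.5089 -0.3212] 100.9571020046252
stop top edge [ 0.5082 -0.3149] 100.47711183809857
fence base [ 0.4656 -0.3744] 12.80725615610263
fence top inner [ 0.4546 -0.3794] 11.491733625807901
11.5 ox: [0.3761, 0.3747, 0.3753] oy: [-0.4131, -0.4097, -0.4124]
12.3 ox: [0.3705, 0.3688, 0.3695] oy: [-0.4181, -0.415, -0.4175]
13 ox: [0.3656, 0.3636, 0.3644] oy: [-0.4224, -0.4195, -0.4219]
```

```bash
cat >> h.py <<'E'
RY=np.radians(-.8); RO=np.array([.538,.100,0])
def rk(x,z,y=0): return RO+R.from_euler('z',RY).apply([x/1e3,y/1e3,z/1e3])
def qr(th,yaw=RY):
    s,c=np.sin(np.radians(th)),np.cos(np.radians(th))
    return q(R.from_euler('z',yaw).as_matrix()@np.array([[-c,0,s],[0,1,0],[-s,0,-c]]))
def hook(ph,th,gap=0,dep=18):
    a,t=np.radians(ph),np.radians(th); s,c=np.sin(t),np.cos(t)
    e=np.array([-50+100*np.cos(a)-140*np.sin(a),8+100*np.sin(a)+140*np.cos(a)])
    return rk(*(e+(10+gap)*np.array([c,s])+dep*np.array([s,-c])))
E
python3 - <<'E'
from h import *
for x,z,th in((-70,200,40),(78,162,40),(69,141,40),(-10,170,32)): print(inverse_kinematics(rk(x,z),qr(th)))
command_gripper(0)
movel([.40,-.2,.36],v=.25)
move_pose(rk(-70,205),qr(40))
movel(rk(-20,164),v=.15); print(get_ft_force())
print(movel(rk(78,163),v=.12,until_force=6))
print(movel(hook(0,40,8),v=.06,until_force=6),get_tcp_pos(),get_ft_force(),get_time())
E
```

```text
None
[0.2115 0.3741 2.137  4.3502 0.1543 0.5401]
[0.2163 0.4107 2.1629 4.0452 0.1878 0.8535]
[ 0.2429  0.2414  2.2234 -0.7971  0.1893 -0.5636]Traceback (most recent call last):
  File "<stdin>", line 5, in <module>
station.MotionError: the arm cannot take that pose within its joint ranges
```

```bash
cat >> h.py <<'E'
def qh(th,yaw=RY):  # half-turned
    a=R.from_quat(np.roll(qr(th,yaw),-1))*R.from_euler('z',np.pi); return q(a.as_matrix())
E
python3 - <<'E'
from h import *
print(get_joint_pos(),get_tcp_pos())
for th in(44,47,50):
  for yaw in(RY,.08):
    print(th,yaw); 
    for p in(rk(-70,215),rk(-20,166),rk(78,163),hook(0,th),hook(10,th),hook(20,th),hook(31,th)): print("  ",inverse_kinematics(p,qh(th,yaw)))
print("grasp")
def gp(ph,zc,dx):
    a=np.radians(ph); return rk(-50+dx*np.cos(a)-zc*np.sin(a),8+dx*np.sin(a)+zc*np.cos(a))
for th in(0,10,15,20,25,30):
    p=gp(29,100,30); print(th,p,inverse_kinematics(p,qr(th)),inverse_kinematics(p+[-.02,0,.15],qr(th)))
E
```

```text
[-0.4902  0.0022  1.8426 -0.0006  1.2963 -2.2769] [ 0.4001 -0.2002  0.3601]
44 -0.013962634015954637
   [ 0.3465  0.0834  2.4208  4.3451  0.2656 -2.4974]
   [ 0.2914  0.2859  2.3631  3.8503  0.3266 -2.0298]
   [ 0.2202  0.3872  2.1745  3.8973  0.2372 -2.1424]
   [ 0.2249  0.4278  2.1977  3.7577  0.2884 -1.9937]
   [ 0.241   0.3685  2.2441  3.8201  0.2829 -2.0443]
   [ 0.261   0.3154  2.2944  3.8699  0.2873 -2.0782]
   [ 0.2883  0.2677  2.3532  3.9019  0.3048 -2.0869]
44 0.08
   [ 0.2745  0.0735  2.4326  3.9768  0.1821 -2.257 ]
   [ 0.2293  0.2806  2.3736  3.507   0.2934 -1.8141]
   [ 0.1717  0.3833  2.1824  3.4672  0.2002 -1.8242]
   [ 0.1755  0.4244  2.2059  3.3996  0.2627 -1.7515]
   [ 0.1885  0.3644  2.2529  3.448   0.2519 -1.79  ]
   [ 0.2046  0.3106  2.3038  3.4954  0.2519 -1.8244]
   [ 0.2268  0.2621  2.3636  3.5379  0.2664 -1.8485]
47 -0.013962634015954637
   [ 0.3618  0.1032  2.4497  4.1033  0.3333 -2.2429]
   [ 0.3025  0.3101  2.3896  3.736   0.4184 -1.9044]
   [ 0.2267  0.403   2.2011  3.7305  0.3192 -1.9702]
   [ 0.2315  0.4441  2.2224  3.65    0.3738 -1.8802]
   [ 0.2485 
[... 1316 characters left out ...]
 0.101  0.11  ] [ 0.1886  0.3872  2.0287 -0.      0.7257 -1.3682] [ 0.1968  0.1235  1.9501 -0.      1.068  -1.36  ]
10 [0.4658 0.101  0.11  ] [ 0.2141  0.3357  2.1398 -0.0824  0.4975 -1.2737] [ 0.2246  0.0427  2.053  -0.0534  0.877  -1.3016]
15 [0.4658 0.101  0.11  ] [ 0.2291  0.3191  2.1947 -0.1695  0.3783 -1.1781] [ 0.241   0.0069  2.1055 -0.0932  0.7776 -1.2576]
20 [0.4658 0.101  0.11  ] [ 0.2456  0.3105  2.2488 -0.3497  0.2591 -0.9873] [ 0.2593 -0.0247  2.1585 -0.1481  0.676  -1.1974]
25 [0.4658 0.101  0.11  ] [ 0.2639  0.3113  2.3016 -0.8292  0.1579 -0.4948] [ 0.2797 -0.0511  2.2118 -0.2276  0.573  -1.1111]
30 [0.4658 0.101  0.11  ] None [ 0.3022 -0.0712  2.2651 -0.35    0.4706 -0.9802]
```

```bash
python3 - <<'E'
from h import *
th=44; Q=qh(th,.04)
move_pose(rk(-70,215),Q)
movel(rk(-20,168),v=.15); f0=get_ft_force(); print(f0,get_grip_width())
print(movel(rk(78,163),v=.12,until_force=6))
print(movel(hook(0,th,6),v=.06,until_force=6),get_tcp_pos(),get_ft_force(),get_time())
movel(hook(0,th,0),v=.05); print(get_ft_force())
for ph in range(4,33,4):
    movel(hook(ph,th),v=.04); print(ph,get_ft_force(),get_tcp_pos()-hook(ph,th))
print(get_time())
cv2.imwrite("pics/top1.png",read_camera("top")[:,:,::-1])
a=cv2.imread("pics/top1.png")[200:320,190:350]; cv2.imwrite("pics/top1c.png",cv2.resize(a,(800,600),interpolation=cv2.INTER_CUBIC))
E
```

```text
[ 0.2873 -0.6741 -0.1713] 0.006794350779631836
False
False [0.6116 0.099  0.146 ] [-0.4007 -0.0188  0.3346] 12.0333
[-0.3513 -0.3749  0.7145]
4 [0.7959 0.1002 1.8836] [0.     0.     0.0005]
8 [ 1.7277 -0.2398  2.9748] [-0.      0.      0.0003]
12 [2.2473 0.5133 5.0081] [0.0003 0.0001 0.0007]
16 [ 2.1851 -0.3063  7.2819] [0.0005 0.0001 0.001 ]
20 [ 2.8396 -1.6717  8.9263] [0.0007 0.0001 0.0013]
24 [ 1.5539 -0.3928 10.8302] [0.001  0.0001 0.0016]
28 [ 0.523  -0.4866 11.7507] [0.0011 0.0001 0.0017]
32 [ 2.0535 -0.041  11.9493] [0.001  0.0002 0.0016]
15.9
```

View pics/top1c.png

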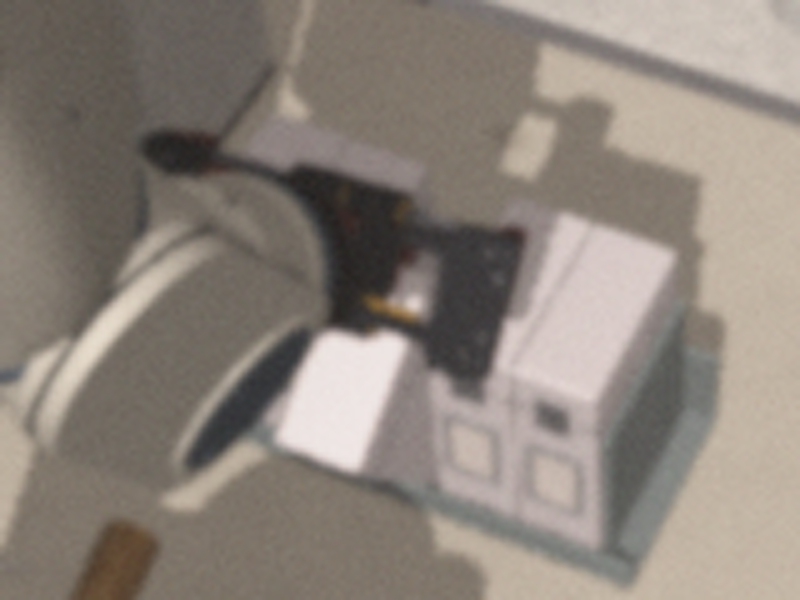

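The port case has tipped out in front of the row and the other four are still standing. Its top front edge runs from about (278,440) to (355,472) in the crop. I'll get the tilt from that edge, back the hook off, and look from the wrist.

```bash
python3 - <<'E'
from h import *
for p in((278,440),(355,472)):
    uv=(190+p[0]/5,200+p[1]/5)
    for ph in(26,29,32,35):
        a=np.radians(ph); w=top(uv,.008+.14*np.cos(a)); l=R.from_euler('z',-RY).apply(w-RO)
        print(p,ph,"ray x",round(l[0]*1e3,1),"model",round(-50-140*np.sin(a),1),"y",round(l[1]*1e3,1))
th=44
movel(hook(32,th,8),v=.06); movel(hook(32,th,12,-45),v=.15); print(get_ft_force())
movel(get_tcp_pos()+[-.06,0,.12],v=.25)
move_pose(rk(-135,330),qr(0)); command_gripper(1.0); wait(.1)
np.save("pics/w2.npy",wristT()); cv2.imwrite("pics/w2.png",read_camera("wrist")[:,:,::-1]); print(get_time(),get_tcp_pos())
E
```

```text
(278, 440) 26 ray x -124.0 model -111.4 y 13.0
(278, 440) 29 ray x -122.2 model -117.9 y 14.4
(278, 440) 32 ray x -120.1 model -124.2 y 15.9
(278, 440) 35 ray x -117.9 model -130.3 y 17.6
(355, 472) 26 ray x -125.4 model -111.4 y -28.7
(355, 472) 29 ray x -123.5 model -117.9 y -27.4
(355, 472) 32 ray x -121.5 model -124.2 y -26.0
(355, 472) 35 ray x -119.3 model -130.3 y -24.5Traceback (most recent call last):
  File "<stdin>", line 8, in <module>
station.MotionError: the arm cannot follow that straight line within its joint ranges
```

```bash
python3 - <<'E'
from h import *
th=44
print((get_tcp_pos()-hook(32,th,8))*1e3,get_ft_force(),get_joint_pos())
for d in(0,-8,-15,-25,-35): print(d,inverse_kinematics(hook(32,th,12,d),qh(th,.04)),inverse_kinematics(hook(32,th,12,d)+[.03,0,.02],qh(th,.04)))
E
```

```text
[-1.3187 -0.0414 -0.8564] [ 0.5385  0.3379 -0.1698] [ 0.2513  0.2507  2.3532  3.7397  0.2602 -1.9997]
0 [ 0.2592  0.196   2.3601  3.8749  0.2276 -2.1323] [ 0.2367  0.182   2.2906  4.1355  0.1627 -2.4162]
-8 [ 0.2641  0.1733  2.3665  3.9379  0.2176 -2.1927] [ 0.2408  0.1607  2.2967  4.2283  0.1572 -2.507 ]
-15 [ 0.2685  0.1531  2.3717  4.      0.2094 -2.2525] None
-25 [ 0.275   0.1239  2.3788  4.1012  0.1988 -2.3505] None
-35 [ 0.2818  0.0942  2.3853  4.2178  0.1901 -2.4638] None
```

```bash
python3 - <<'E'
from h import *
movel(hook(32,44,12,-33),v=.15); print(get_ft_force())
j=get_joint_pos(); movej([j[0],j[1]-.35,j[2],*j[3:]]); print(get_tcp_pos())
move_pose(rk(-120,330),qr(0)); command_gripper(1.0); wait(.1)
np.save("pics/w2.npy",wristT()); cv2.imwrite("pics/w2.png",read_camera("wrist")[:,:,::-1]); print(get_time(),get_tcp_pos())
E
```

```text
[ 0.1698 -0.8419  0.0056]
[0.4928 0.1012 0.3942]
22.6 [0.418  0.1017 0.33  ]
```

View pics/w2.png

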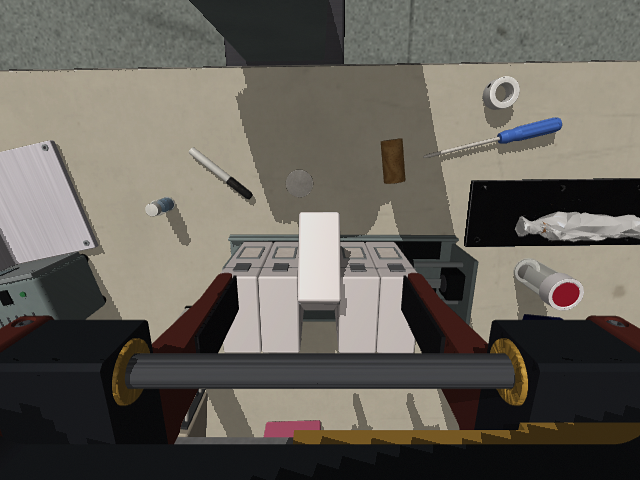

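The case stays tipped out. Its top face spans (300,213)–(339,213) at the front edge and (299,301)–(338,301) at the rear edge, and the neighbours are upright.

```bash
python3 - <<'E'
from h import *
K=camera_info("wrist")["intrinsics"]; T=np.load("pics/w2.npy")
for ph in(27,29,31,33):
    a=np.radians(ph); c,s=np.cos(a),np.sin(a)
    loc=lambda uv,z: R.from_euler('z',-RY).apply(ray(uv,K,T,z)-RO)*1e3
    F=[loc((u,213),.008+.14*c) for u in(300,339.5)]; B=[loc((u,301),.008+.14*c+.1*s) for u in(299,338.5)]
    print(ph,"front",F[0][0].round(1),(-50-140*s).round(1),"rear",B[0][0].round(1),(-50-140*s+100*c).round(1),"y",[round(float(x[1]),1) for x in F+B])
E
```

```text
27 front -119.1 -113.6 rear -35.3 -24.5 y [-21.4, 22.1, -21.2, 19.9]
29 front -118.6 -117.9 rear -35.7 -30.4 y [-21.5, 22.2, -21.2, 19.9]
31 front -118.1 -122.1 rear -36.0 -36.4 y [-21.7, 22.4, -21.1, 19.9]
33 front -117.6 -126.2 rear -36.2 -42.4 y [-21.8, 22.6, -21.1, 19.8]
```

```bash
python3 - <<'E'
from h import *
ph,th=30,20; a,t=np.radians(ph),np.radians(th)
g=rk(-50+30*np.cos(a)-100*np.sin(a),8+30*np.sin(a)+100*np.cos(a))
up=np.array([-np.sin(t),0,np.cos(t)])
move_pose(g+.075*up,qr(th))
f0=get_ft_force()
print(movel(g,v=.12,until_force=6)); print(get_ft_force()-f0)
command_gripper(.3); print(get_grip_width(),get_finger_force(),get_tcp_pos()-g,get_time())
for d in([0,0,.012],[-.004,0,.03],[-.02,0,.06],[-.03,0,.12],[-.03,0,.19]):
    movel(g+d,v=.1); print(d,get_ft_force()-f0,get_ft_torque(),get_grip_width())
print(get_time())
np.save("pics/w3.npy",wristT()); cv2.imwrite("pics/w3.png",read_camera("wrist")[:,:,::-1])
s=read_camera("scene"); cv2.imwrite("pics/s3.png",s[:,:,::-1])
A=cv2.imread("pics/w3.png"); B=cv2.resize(cv2.imread("pics/s3.png")[180:330,220:360],(560,600))
o=np.zeros((600,800,3),np.uint8); o[:300,:400]=cv2.resize(A,(400,300)); o[:,400:]=B[:,80:480]; cv2.imwrite("pics/c3.png",o)
E
```

```text
False
[ 0.9051 -0.1589 -0.0797]
0.5206101201951536 29.975282549858093 [-0.0001 -0.0002  0.    ] 24.875
[0, 0, 0.012] [-1.0021 -5.1821 -0.0296] [-0.7571  0.383  -0.4482] 0.5202298453651201
[-0.004, 0, 0.03] [-0.4289 -4.6826 -0.9511] [-0.8067  0.438  -0.4403] 0.524113524989039
[-0.02, 0, 0.06] [-0.3411 -4.0852 -1.4066] [-0.7016  0.4191 -0.3919] 0.5186526947107847
[-0.03, 0, 0.12] [-0.2099 -3.0414 -1.9886] [-0.6369  0.143  -0.3174] 0.5208112254335274
[-0.03, 0, 0.19] [-0.4659  0.3385 -3.5691] [ 0.0703  0.4703 -0.0293] 0.5249079517577311
27.575
```

View pics/c3.png

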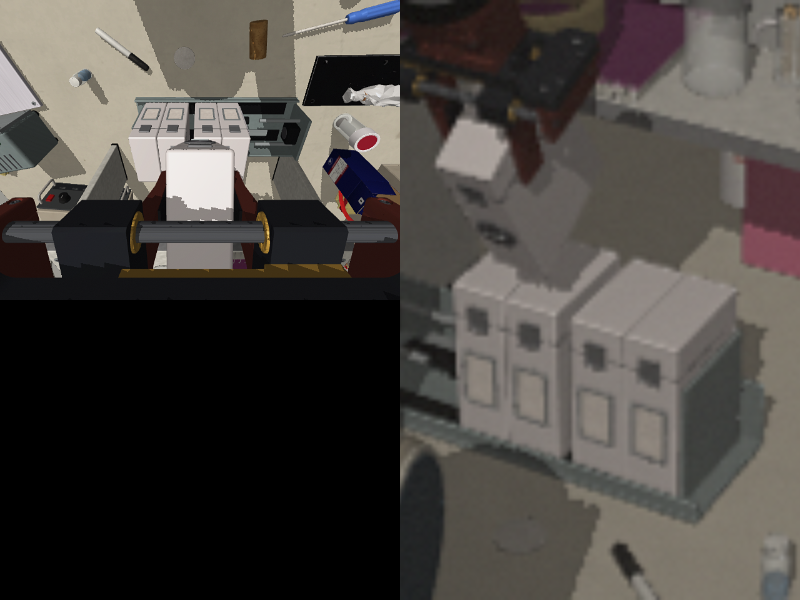

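The case is clear of the row and held level between the fingers. The four card cases stand upright with an open gap. I'll check from the wrist image whether the case turned in the grip.

```bash
python3 - <<'E'
from h import *
K=camera_info("wrist")["intrinsics"]; C=np.linalg.inv(camera_info("wrist")["tool_from_camera"])
g=cv2.imread("pics/w3.png",0).astype(float)
for u in(295,320,345):
    p=g[200:330,u-2:u+3].mean(1); d=np.diff(p); print(u,[(200+i+1,int(d[i])) for i in range(len(d)) if abs(d[i])>15])
# tool coords of case points: rotation about grasp point (19mm behind TCP) by extra pitch e
for e in(-10,-5,0,5,10):
    ps=np.radians(10+e); out=[]
    # case axes in tool: tool x ~ -case x, tool z ~ -case z, case tilted ps more than tool
    for X,Z in((-30,40),(-30,-42),(70,40)):
        # nominal: rotate offsets; grasp point fixed in case at (X0,Z0) for nominal psi=10
        def tool(off,psi): 
            c,s=np.cos(psi),np.sin(psi); x=off[0]*c-off[1]*s; z=off[0]*s+off[1]*c; return np.array([-x,-z])
        n=np.radians(10); gp=np.array([0,-19.]) # tool coords (x,z)
        c,s=np.cos(n),np.sin(n); gx,gz=-gp[0],-gp[1]; g0=np.array([gx*c+gz*s,-gx*s+gz*c])
        t=gp+tool(np.array([X,Z])-g0,ps); pc=C@np.array([t[0]/1e3,0,t[1]/1e3,1])
        out.append(round(float(K[1,2]+K[1,1]*pc[1]/pc[2]),1))
    print(e,"v of topfront, port, toprear",out)
E
```

```text
295 [(205, -42), (207, 21), (220, 21), (226, -28), (227, -23), (230, 15), (239, 23), (240, 64), (321, -37), (325, 25), (326, -35), (327, -44)]
320 [(205, -51), (206, 25), (207, 23), (219, 29), (220, 37), (222, -57), (224, -72), (225, -33), (228, 40), (230, -50), (232, 55), (233, 36), (235, -24), (238, 31), (240, 64)]
345 [(205, -50), (206, 19), (207, 28), (219, 26), (220, 37), (222, -15), (226, -40), (227, -61), (228, -23), (230, 17), (233, -15), (234, 17), (238, 27), (239, 20), (240, 49)]
-10 v of topfront, port, toprear [256.0, 212.0, 456.6]
-5 v of topfront, port, toprear [249.3, 219.5, 464.5]
0 v of topfront, port, toprear [243.4, 227.3, 471.8]
5 v of topfront, port, toprear [238.3, 235.2, 478.3]
10 v of topfront, port, toprear [233.9, 243.3, 483.9]
```

```bash
cat >> h.py <<'E'
DY=np.radians(11.9); RD=R.from_euler('z',DY); 
_ex=np.array([np.cos(DY),np.sin(DY)]);_ey=np.array([-_ex[1],_ex[0]])
DO=np.append(.3733*_ex-.4158*_ey,0)
def rd(x,y,z): return DO+RD.apply([x/1e3,y/1e3,z/1e3])
def inrd(p): return RD.inv().apply(p-DO)*1e3
E
python3 - <<'E'
from h import *
print(DO)
Q=qr(-11,DY)
move_pose(rd(-32,-17,230),Q); print(inrd(get_tcp_pos()),get_time())
movel(rd(-32,-17,125),v=.15); f0=get_ft_force()
print(movel(rd(-32,-17,108),v=.03,until_force=4),inrd(get_tcp_pos()),RD.inv().apply(get_ft_force()-f0),get_time())
def push(d,n,F):
    p0=get_tcp_pos(); r=movel(p0+RD.apply(np.array(d)/1e3),v=.03,until_force=F); print(n,r,inrd(get_tcp_pos()),RD.inv().apply(get_ft_force()-f0))
E
```

```text
[ 0.451  -0.3299  0.    ]
[-31.4067 -16.383  230.1534] 29.35
True [-31.5135 -17.4978 112.6047] [1.6569 1.1007 7.0738] 30.6583
```

```bash
cat >> h.py <<'E'
def push(d,n,F,v=.03):
    f0=get_ft_force(); r=movel(get_tcp_pos()+RD.apply(np.array(d)/1e3),v=v,until_force=F); print(n,r,inrd(get_tcp_pos()),RD.inv().apply(get_ft_force()-f0),get_time())
E
python3 - <<'E'
from h import *
push([0,0,.8],"up",20)
push([35,0,0],"x",7)
push([0,-20,0],"y",7)
push([6,0,0],"x",5)
print(get_grip_width())
E
```

```text
up False [-31.7452 -17.2534 113.064 ] [-1.7565  0.9118 -6.2654] 30.9083
x True [-11.0617 -16.6879 112.6776] [-0.129  -1.1496 -0.6333] 31.6583
y True [-11.5914 -26.5767 112.0892] [1.3245 1.6752 7.0277] 32.1083
x True [-10.8511 -26.4864 112.301 ] [-3.377  -1.4932  1.183 ] 32.3167
0.5234148988983749
```

```bash
python3 - <<'E'
from h import *
push([0,0,1.0],"up",20)
push([0,-6,0],"y",6,.02)
push([6,0,0],"x",6,.02)
push([0,0,.5],"up",20)
push([0,-6,0],"y",8,.02)
print(RD.inv().apply(get_ft_torque()))
E
```

```text
up False [-10.9808 -26.4637 112.9729] [ 2.4226  0.0695 -7.0489] 32.5667
y True [-11.3738 -26.9961 112.4224] [0.6343 0.6091 4.9909] 32.7833
x True [-10.8489 -26.9298 112.6025] [-2.3928 -0.8967  1.2102] 33.0
up False [-10.9752 -26.7542 112.7562] [ 1.8393 -0.3865 -5.5046] 33.25
y True [-11.104  -27.3592 112.6862] [-0.3597  1.2282  7.2911] 33.4667
[ 0.2714 -0.3503 -0.0419]
```

```bash
python3 - <<'E'
from h import *
command_gripper(.75); wait(.3); print(get_ft_force())
t=np.radians(-11); up=RD.apply([-np.sin(t)*.08,0,np.cos(t)*.08])
movel(get_tcp_pos()+up,v=.15)
move_pose(rd(-130,-20,300),qr(0,DY)); wait(.2)
np.save("pics/w4.npy",wristT()); cv2.imwrite("pics/w4.png",read_camera("wrist")[:,:,::-1]); print(get_time())
A=cv2.imread("pics/w4.png"); t=cv2.resize(read_camera("top")[280:420,370:500,::-1],(390,420),interpolation=cv2.INTER_CUBIC)
o=np.zeros((600,800,3),np.uint8); o[:420,410:]=t; o[:600,:400]=cv2.resize(A[100:400,220:420],(400,600)); cv2.imwrite("pics/c4.png",o)
E
```

```text
[-0.3947  0.5215  0.341 ]Traceback (most recent call last):
  File "<stdin>", line 5, in <module>
station.MotionError: the arm cannot take that pose within its joint ranges
```

```bash
python3 - <<'E'
from h import *
print(inrd(get_tcp_pos()))
for x,z in((-90,320),(-70,300),(-60,320)):
    if inverse_kinematics(rd(x,-20,z),qr(0,DY)) is not None: break
print(x,z); move_pose(rd(x,-20,z),qr(0,DY)); wait(.2)
np.save("pics/w4.npy",wristT()); cv2.imwrite("pics/w4.png",read_camera("wrist")[:,:,::-1]); print(get_time())
A=cv2.imread("pics/w4.png"); t=cv2.resize(read_camera("top")[280:420,370:500,::-1],(390,420),interpolation=cv2.INTER_CUBIC)
o=np.zeros((600,800,3),np.uint8); o[:420,410:]=t; o[:600,:400]=cv2.resize(A[100:400,220:420],(400,600)); cv2.imwrite("pics/c4.png",o)
E
```

```text
[  3.3972 -26.5349 190.0489]
-60 320
35.8667
```

View pics/c4.png

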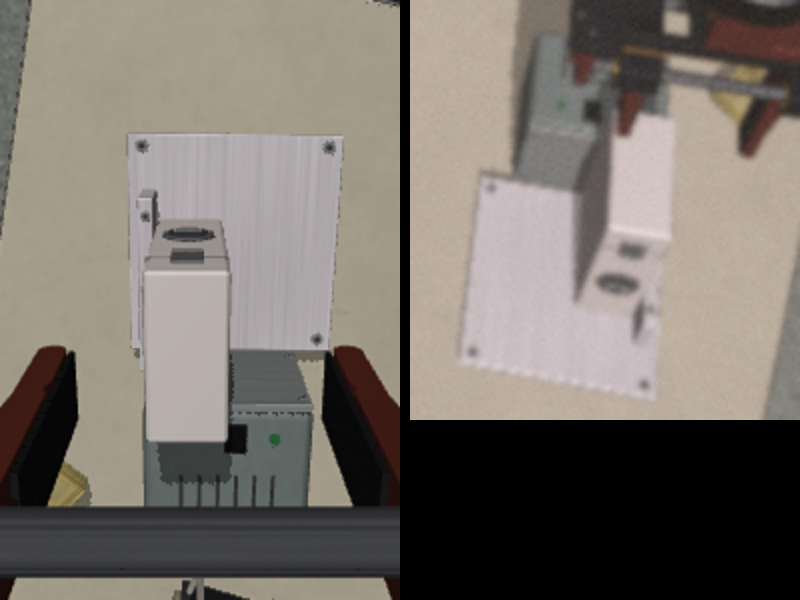

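The case stands upright at the stop and fence. In the wrist crop its top face runs from the front edge (146–229, 271) to the rear edge (148–227, 440), and the deck front corners are at (128,133) and (342,136). I'll measure the seat relative to the deck.

```bash
python3 - <<'E'
from h import *
K=camera_info("wrist")["intrinsics"]; T=np.load("pics/w4.npy"); g=cv2.imread("pics/w4.png",0).astype(float)
L=lambda u,v,z: inrd(ray((u,v),K,T,z)).round(1)
def edges(line,lo,thr=12): d=np.diff(line); return [(lo+i+1,int(d[i])) for i in range(1,len(d)-1) if abs(d[i])>thr and abs(d[i])>=max(abs(d[i-1]),abs(d[i+1]))]
E={}
for v in(240,260,280,300,315): print(v,edges(g[v-1:v+2,282:345].mean(0),282))
for u in(298,314,330): print(u,edges(g[215:330,u-1:u+2].mean(1),215))
print("deck front corners (exp -100,-70 / -100,80)",L(284.2,166.7,.012),L(391,168,.012))
print("deck right-back corner/left edge y", L(384,275,.012))
print("top corners exp (-40,-50),(-40,-4),(60,-50),(60,-4)",L(293,235.5,.152),L(334.7,235.5,.152),L(294,320,.152),L(333.7,320,.152))
# stop top front edge visible right of case & fence
print("stop top front edge exp x=60",L(345,301.5,.1),"fence top inner y=-50",L(298,200,.052))
for v in (198,204,208): print(v,edges(g[v-1:v+2,284:305].mean(0),284))
for u in(340,350,360): print(u,edges(g[265:312,u-1:u+2].mean(1),265))
E
```

```text
240 [(285, 21), (289, -29), (291, -39), (336, 61)]
260 [(286, 29), (289, -40), (292, 51), (335, 57)]
280 [(290, 21), (293, 28), (334, -74), (336, 37)]
300 [(293, 60), (332, -19), (334, -94), (336, 37)]
315 [(291, -64), (293, 95), (332, -23), (334, -116)]
298 [(228, -23), (235, 33), (321, -67), (325, -14), (327, 16)]
314 [(219, 31), (221, 75), (224, -45), (226, -32), (230, 42), (232, 40), (236, 34), (238, -15), (321, -76)]
330 [(228, -41), (236, 35), (238, -16), (321, -76)]
deck front corners (exp -100,-70 / -100,80) [-101.3  -67.6   12. ] [-99.8  79.8  12. ]
deck right-back corner/left edge y [59.2 79.1 12. ]
top corners exp (-40,-50),(-40,-4),(60,-50),(60,-4) [-42.4 -46.3 152. ] [-42.4  -3.5 152. ] [ 54.8 -47.2 152. ] [ 54.8  -3.2 152. ]
stop top front edge exp x=60 [ 58.7  13.3 100. ] fence top inner y=-50 [-61.9 -46.8  52. ]
198 [(290, -13), (296, -53), (299, 71)]
204 [(288, -19), (292, -15), (294, 12), (296, -98), (299, 88)]
208 [(290, -50), (292, -36), (296, -94), (298, 42), (300, 42)]
340 [(275, -38), (302, 35), (307, 39)]
350 [(275, -46), (302, 51), (306, -57)]
360 [(275, -66), (302, 48), (307, 39)]
```

The case is about 1 mm off the fence and about 2–3 mm off the stop. I'll finish with low pushes using the shut fingers, checking the kinematics first.

```bash
python3 - <<'E'
from h import *
for th in(15,20,25,30):
  for x in(-75,-45): print(th,x,inverse_kinematics(rd(x,-27,45),qr(th,DY)))
for th in(20,25,30):
  for f in(qr,qh):
    for y in(25,5): print("side",th,f.__name__,y,inverse_kinematics(rd(5,y,50),f(th,DY-np.pi/2)),inverse_kinematics(rd(5,y+60,190),f(th,DY-np.pi/2)) is not None)
E
```

```text
15 -75 None
15 -45 None
20 -75 None
20 -45 None
25 -75 None
25 -45 None
30 -75 [-1.0753  0.5905  2.0783  1.0611  0.5815  2.4897]
30 -45 [-1.0147  0.5976  2.0567  1.0741  0.564   2.5381]
side 20 qr 25 [-0.4629  0.5381  2.0591 -0.7211  0.4179 -0.0243] True
side 20 qr 5 [-0.4952  0.5485  2.0326 -0.6962  0.4191 -0.0816] True
side 20 qh 25 None False
side 20 qh 5 None False
side 25 qr 25 [-0.4203  0.5482  2.0914 -1.0023  0.4179  0.2854] True
side 25 qr 5 [-0.4547  0.5572  2.0666 -0.9815  0.4125  0.2298] True
side 25 qh 25 None False
side 25 qh 5 None False
side 30 qr 25 [-0.3767  0.566   2.12   -1.2613  0.4532  0.5768] True
side 30 qr 5 [-0.4132  0.5735  2.0969 -1.2526  0.4425  0.5309] True
side 30 qh 25 None False
side 30 qh 5 None False
```

```bash
python3 - <<'E'
from h import *
for n,f,y in(("qh",qh,0),("qr",qr,-.2),("qr",qr,-.35),("qr",qr,.15)):
  for th in(20,25): print(n,y,th,[inverse_kinematics(rd(x,-27,z),f(th,DY+y)) for x,z in((-90,150),(-72,45),(-45,45))])
E
```

```text
qh 0 20 [array([-1.007 ,  0.3494,  2.0168,  0.5103,  0.7159, -0.0227]), array([-0.9721,  0.557 ,  2.0373,  0.697 ,  0.5151, -0.2163]), array([-0.9217,  0.5667,  2.0123,  0.6862,  0.5099, -0.1547])]
qh 0 25 [array([-1.057 ,  0.3572,  2.0406,  0.6594,  0.7179, -0.1929]), array([-1.0208,  0.5707,  2.0586,  0.8928,  0.5365, -0.4433]), array([-0.9682,  0.5787,  2.0363,  0.8917,  0.5251, -0.3891])]
qr -0.2 20 [None, None, None]
qr -0.2 25 [None, None, None]
qr -0.35 20 [None, None, None]
qr -0.35 25 [None, None, None]
qr 0.15 20 [None, None, None]
qr 0.15 25 [None, None, None]
```

```bash
python3 - <<'E'
from h import *
command_gripper(0)
Q=qh(25,DY); move_pose(rd(-95,-27,280),Q); movel(rd(-85,-27,120),v=.2); movel(rd(-80,-27,45),v=.12); print(get_time())
push([48,0,0],"front push",5,.03)
push([-3,0,0],"b",20)
push([8,0,0],"front push 2",6,.015)
push([-30,0,0],"back",50,.15); movel(rd(-95,-27,200),v=.25)
Q=qr(25,DY-np.pi/2); move_pose(rd(5,70,260),Q); movel(rd(5,40,120),v=.2); movel(rd(5,28,50),v=.12)
push([0,-35,0],"side push",4,.03)
push([0,3,0],"b",20)
push([0,-8,0],"side push 2",5,.015)
E
```

```text
40.9
front push True [-53.3239 -27.1115  44.9564] [-4.5526 -0.8622  3.4066] 41.85
b False [-56.296  -27.0513  44.9319] [ 4.9187 -0.2626 -4.332 ] 42.1
front push 2 True [-53.3717 -27.0107  44.569 ] [-3.9709 -0.1622  4.0662] 42.45
back False [-83.5146 -27.1696  44.5742] [ 3.7597 -0.1428 -3.7204] 42.8
side push True [ 5.391   6.0543 50.1078] [0.6612 3.1975 2.0683] 46.975
b False [ 5.2918  9.0102 50.0564] [-0.2913 -2.3017 -3.2283] 47.225
side push 2 True [ 5.1982  6.1353 49.6474] [0.3912 1.3653 2.8706] 47.575
```

```bash
python3 - <<'E'
from h import *
push([0,30,0],"back",50,.15); movel(rd(5,60,230),v=.25)
move_pose(rd(-60,-20,320),qr(0,DY)); wait(.2)
T=wristT(); np.save("pics/w5.npy",T); im=read_camera("wrist"); cv2.imwrite("pics/w5.png",im[:,:,::-1]); print(get_time(),np.abs(T-np.load("pics/w4.npy")).max())
K=camera_info("wrist")["intrinsics"]
# subpixel shift of case-top patch vs w4, with the deck as reference
a=cv2.imread("pics/w4.png",0).astype(np.float32); b=cv2.imread("pics/w5.png",0).astype(np.float32)
def shift(y0,y1,x0,x1):
    w=cv2.createHanningWindow((x1-x0,y1-y0),cv2.CV_32F); return cv2.phaseCorrelate(a[y0:y1,x0:x1],b[y0:y1,x0:x1],w)
print("case",shift(205,300,285,345)); print("rear",shift(305,335,285,340)); print("deck",shift(155,195,270,400))
g=b
def edges(line,lo,thr=12): d=np.diff(line); return [(lo+i+1,int(d[i])) for i in range(1,len(d)-1) if abs(d[i])>thr and abs(d[i])>=max(abs(d[i-1]),abs(d[i+1]))]
for u in(298,330): print(u,edges(g[215:330,u-1:u+2].mean(1),215))
for v in(240,260,280,300,315): print(v,edges(g[v-1:v+2,282:345].mean(0),282))
E
```

```text
back False [ 5.4194 36.165  49.6964] [-1.0129 -2.4795 -3.2403] 47.925
51.0667 0.003099345853527671
case ((0.30298767935530435, 0.5986918933190992), 0.47593254960245557)
rear ((32.99286162170508, -0.312695547083635), -0.12965316984388564)
deck ((1.6447604925105708, -0.1997030037932852), 1.0483953320538557)
298 [(228, -42), (236, 44), (238, -16), (297, -26), (300, -26), (320, -13)]
330 [(229, -22), (236, 51), (238, -14), (273, -100)]
240 [(290, -42), (292, 22), (336, 71)]
260 [(287, 33), (293, 32), (334, -28), (336, 26)]
280 [(293, 51), (302, -102), (317, -31), (319, 88), (321, -83), (323, 29), (338, 34)]
300 [(293, 46), (297, -101), (316, -25), (319, 87), (321, -82), (324, 21), (343, 40)]
315 [(291, -85), (316, -14), (319, 86), (321, -83), (324, 14)]
```

The pushes moved the case about 1 mm, and it now seems blocked. To be sure it's on the stop, I'll make one firmer push, lower and clear of the port rim, and compare contact positions.

```bash
python3 - <<'E'
from h import *
Q=qh(25,DY); move_pose(rd(-90,-27,260),Q); movel(rd(-85,-27,110),v=.3); movel(rd(-72,-27,32),v=.15)
f0=get_ft_force()
push([40,0,1],"soft",2,.04)
for F in(5,5,5):
    push([8,0,.5],"more",F,.015)
    print("   total",RD.inv().apply(get_ft_force()-f0))
E
```

```text
soft True [-53.2249 -27.5665  32.9549] [-2.575   0.4771  2.6803] 55.15
more True [-53.277  -27.5397  32.7167] [0.3909 0.0584 0.5169] 55.4
   total [-2.1841  0.5355  3.1972]
more True [-53.2864 -27.5072  32.4082] [ 0.8404 -0.5602 -1.3299] 55.6333
   total [-1.3437 -0.0247  1.8672]
more True [-53.2862 -27.4995  32.143 ] [-0.1984  0.3496  0.3872] 55.8667
   total [-1.5421  0.3248  2.2545]
```

```bash
python3 - <<'E'
from h import *
p=get_tcp_pos()
for d in(1,2,3):
    movel(p+RD.apply([d/1e3,0,.0005]),v=.02); print(d,inrd(get_tcp_pos()),RD.inv().apply(get_ft_force()),get_time())
E
```

```text
1 [-53.0227 -27.437   32.2311] [-7.5621 -0.1255  1.048 ] 56.1167
2 [-52.8099 -27.4426  32.1473] [-13.3911  -0.4333   5.6844] 56.3667
3 [-52.5975 -27.4776  32.1074] [-20.931   -0.0371   8.1804] 56.6167
```

The case is blocked firmly by the stop: 21 N moved it only 0.6 mm, which is compliance. I'll do one matching firm side push, then hand in.

```bash
python3 - <<'E'
from h import *
p=get_tcp_pos(); movel(p+RD.apply([-.02,0,0]),v=.15); movel(rd(-90,-27,200),v=.35)
move_pose(rd(5,65,220),qr(25,DY-np.pi/2)); movel(rd(5,30,46),v=.25)
print(get_time())
push([0,-30,0],"side",2,.05)
p=get_tcp_pos()
for d in(1,2):
    movel(p+RD.apply([0,-d/1e3,.0005]),v=.02); print(d,inrd(get_tcp_pos()),RD.inv().apply(get_ft_force()),get_time())
movel(get_tcp_pos()+RD.apply([0,.03,0]),v=.12); print(get_time(),get_ft_force())
E
```

```text
59.475
side True [ 5.0886  6.1316 46.5446] [0.891  1.8564 1.8447] 59.9667
1 [ 5.0414  5.8324 46.6762] [1.3298 6.8882 0.4896] 60.225
2 [ 5.0567  5.615  46.6119] [ 1.4112 12.8049  3.1879] 60.475
60.8833 [ 0.3158 -0.5555 -0.2242]
```

Both faces are firmly seated and the fingers are 30 mm clear of the case.

```bash
python3 -c "
from station import *
print(job_done(),get_time())"
```

```text
the job is handed in; nothing more can be done
the job is handed in; nothing more can be done
```

The job is handed in at about 61 s: the port case stands on the reader's deck, and final pushes of 21 N against the end stop and 13 N against the side fence met solid resistance; the other four cases were still standing when last seen just after it was drawn out, but no verdict was returned.

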